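Fit the support insert into the profile holder

TASK

Fit the flat aluminium support insert into the profile holder. It lies flush in the pocket of the plywood block, so press down its wide end until it tips and its narrow tongue stands up, take it out by the tongue and lay it flat on the black rubber mat; then take it again by its wide end and slide the tongue under the holder's bridge until both shoulders are home, square against the posts, and let go. Leave the hammer, the profile off-cut and the can where they are.

Things in the scene. Friction and masses are not known exactly. Their poses are not given: they have to be found in the camera images.
- insert_mid (a point): Loose T-shaped aluminium insert, 130 mm long, 18 thick, 0.3 kg: a wide part 80 x 56 mm steps down by square shoulders to a centred tongue 50 x 36 mm. This point is its centre: mid-length, mid-width, half-way up. x along the length to the tongue (tip at +65 mm, shoulders at +15, plain edge of the wide end at -65; balance point at -6), y across, z out of the face that starts on top.
- insert: The same insert, with its origin at the centre of its underside (9 mm below insert_mid), same axes. Two small dark round marks on top of the wide part.
- insert_wide (a point): Point inside the insert's wide end, at x = -40 mm from its centre, half-way up; same axes. Take it about here the second time.
- tray: Fixed plywood storage block, 172 mm long, 90 wide, top 54 mm above the bench; origin on the bench right below tray_ridge, same axes; it reaches from x = -80 to +92 mm. Its pocket follows the insert's outline with 2 mm play (5 mm at the plain edge of the wide end); the insert lies in it, tongue to +x, centre at about x = +9 mm, its top flush with the block's top.
- tray_ridge (a point): Ridge across the pocket floor, 18 mm below the block's top. For x > 0 the floor is level, for x < 0 it slopes down 28 degrees. Pressed at x = -35 to -45, 13 to 20 mm down, with a few N, the insert rocks over the ridge onto the slope and stays tilted 28 degrees by itself, tongue up: 15 mm from the tongue's tip its underside is then 9 mm above the block's top.
- mat: Fixed black rubber mat, 200 mm (x) by 140 mm (y), 3 mm thick; origin at the centre of its underside.
- holder: Fixed grey profile holder: a seat 24 mm above the bench, 110 mm wide, from x = -28 to +80 mm, with two steel posts carrying a 10 mm bridge (top 60 mm above the bench) from x = +15 to +57. Between the posts the opening is 46 mm wide and 26 mm high. Origin on the bench below holder_home, same axes.
- holder_home (a point): Where the insert's centre lies when home, 9 mm above the seat; x is the way the tongue goes in, z up. The shoulders then bear on the posts at x = +15 mm and the insert's wide end overhangs the seat by 37 mm, free for the fingers.
- hammer: Bystander: loose hammer, about 250 mm long, lying beyond the work; origin near mid-length.
- offcut: Bystander: loose off-cut of hollow white window profile, 110 mm long, 64 mm wide, 42 mm high; origin at the centre of its underside.
- can: Bystander: loose closed steel can, 52 mm across, 130 mm high; origin at the centre of its underside.
Things that resemble listed ones, but are neither listed nor needed, are in the scene too. What is shaped like the insert but pink is not meant.

How it is judged:
On the way, in this order (a step that is already met when the one before it is completed fails the run):
1. the insert is tipped up in its pocket (20 degrees or more, its centre still within 40 mm of the ridge's line) (angle between insert_mid's own z axis and vertical above 0.35 rad and horizontal distance between insert_mid and tray_ridge below 0.04 m and height (world z) of insert_mid below 0.075 m), for 0.2 s.
2. the insert lies flat and at rest on the mat (its centre over the mat), let go (x of insert_mid in the frame of mat between -0.1 and 0.1 m and y of insert_mid in the frame of mat between -0.07 and 0.07 m and height (world z) of insert_mid below 0.016 m and angle between insert_mid's own z axis and vertical below 0.06 rad and contact force between the fingers and insert below 0.1 N and linear speed of insert below 0.02 m/s), for 0.2 s.
3. the insert is lifted off the mat, held by its wide end (grasp point within 50 mm of insert_wide) (height (world z) of insert_mid above 0.03 m and distance between the grasp point and insert_wide below 0.05 m and contact force between the fingers and insert above 1 N), for 0.1 s.
At the end, for the whole second after the job is handed in: The insert lies flat on the holder's seat, same face up as at the start, tongue under the bridge, at rest: its centre within 5 mm of home along the slide and in height and within 7 mm across it, its length within 0.10 rad of the holder's x (x of insert_mid in the frame of holder_home between -0.005 and 0.005 m and y of insert_mid in the frame of holder_home between -0.007 and 0.007 m and z of insert_mid in the frame of holder_home between -0.005 and 0.005 m and angle between the x axis of insert_mid and the x axis of holder_home, either way round below 0.1 rad and angle between insert_mid's own z axis and vertical below 0.08 rad and linear speed of insert below 0.01 m/s); the robot touches nothing.
It fails at once if the hammer is moved more than 30 mm (distance of hammer from where it was at the start of the episode above 0.03 m).
It fails at once if the offcut is moved more than 30 mm (distance of offcut from where it was at the start of the episode above 0.03 m).
It fails at once if the can is moved more than 30 mm (distance of can from where it was at the start of the episode above 0.03 m).
It also fails if it takes over 69 s, if anything falls off the work surface, if the arm or the gripper's body presses on something with over 40 N, if the wrist force passes 120 N, or if a joint passes its speed limit or range.

ROBOT

A 6-joint arm with a two-finger parallel gripper is mounted at the origin on the work surface. World frame = base frame: x ahead of the robot, y to its left, z up, the work surface at z = 0. Lengths are in m, angles in rad, forces in N, time in s.
With the tool pointing down it reaches from about 0.325 to 0.925 m from the base axis. Payload 3.1 kg.
Tool frame: the origin (TCP) lies at the very end of the fingers, on their centre line; the grasp point (between the pads) lies 19 mm behind it; z points along the fingers, y is the direction in which the jaws open and shut (so a half turn about z gives the same grasp; the last joint's range is limited). The gripper opens to 85 mm and grips with 20 to 120 N. Pads are 22 mm wide; open, the fingers measure 114 mm over their backs; the gripper's body (76 mm by 85 mm) begins 54 mm behind the grasp point. The pads swing forward as they close: fully open they stand 13 mm farther back than shut.
Start: joints at [1.203, 0.217, 1.613, -0, 1.311, -0.112], TCP at [0.158, 0.605, 0.231] pointing down, gripper open.
Joint ranges: [-2.75, 2.75], [-0.78, 2.1], [0.31, 2.55], [-1.13, 4.27], [0.13, 2.63], [-2.58, 2.58]. Speed limits (rad/s): [2.79, 2.79, 3.14, 3.14, 3.14, 3.14].

INTERFACE

Orientations are given as a unit quaternion [w, x, y, z].
In Python, from cell import manip gives the robot as it stands. Calls block until the motion is done:
- manip.movep(position, orientation): joint-space move of the TCP to a pose.
- manip.move_linear(position, speed=0.15, orientation=None, contact_N=None): straight line of the TCP; orientation=None keeps the orientation; speed is the mean speed in m/s. With contact_N (N) it stops when the force on the tool has changed by that much, and returns True; else False.
- manip.goto_joints(angles): joint-space move.
- manip.ungrasp() and manip.grasp(strength=None): open the fingers fully, or close them until they stop; strength is the grip in N (None keeps the last).
- manip.wait(seconds).
- manip.solve_ik(position, orientation): joint angles nearest the present ones, or None.
- manip.read_state(): the state.
- manip.snapshot(name): name is "scene" or "top"; returns the picture (420x560x3 uint8, red, green, blue); there is no depth.
- manip.camera_info(name): a dict with "intrinsics" (3x3 intrinsics, pixels), "dist_coeffs" ([k1, k2, p1, p2, k3] as OpenCV has them; the pictures are not rectified), "rvec" (rotation vector, rad) and "tvec" (3), from world to camera coordinates, as OpenCV has them. Camera axes: x right, y down, z forward; pixel columns grow to the right and rows downward; lengths in m; the calibration is good to about 2 mm. A picture is of the moment at which its call begins. camera_info takes no time and is no camera call.
A pose or a line that the arm cannot do raises manip.MotionError and nothing moves.
- manip.job_done(): hands the job in, once; it reports no verdict.
The state is a dict: "time": time; "q": joint angles; "dq": joint speeds; "joint_torque": joint torques, N m; "eef_pos": TCP position; "tcp_rot": TCP orientation; "ft_force": force on the tool from outside, world axes, zero at the start; "torque": the same for the moment, N m; "gripper_width": finger opening in m.
Only numpy, scipy, OpenCV 4.12 (cv2) and the standard library are available. Lean on these libraries where they do the work, as an engineer would, in place of code of your own. Each camera call takes 0.05 s, during which the arm holds its last target.

## Working session

There is one attempt and no reset: what is moved stays moved. The work goes in short steps, each a Python script; the robot and the scene stay as the last script left them, time stands still between calls to the robot, and variables do not carry over. Pictures are saved under pics/ and viewed, and the job is handed in when it is done.

```bash
ls; mkdir -p pics
python3 - <<'E'
from cell import manip
import cv2
for n in ("scene","top"):
    im=manip.snapshot(n); cv2.imwrite(f"pics/{n}0.png",im[:,:,::-1])
    i=manip.camera_info(n); print(n,{k:__import__('numpy').round(v,4).tolist() for k,v in i.items()})
s=manip.read_state(); print(s)
E
```

```text
pics
scene {'intrinsics': [[459.3575, 0.0, 276.8607], [0.0, 459.3575, 207.1289], [0.0, 0.0, 1.0]], 'dist_coeffs': [0.0037, 0.0, 0.0, 0.0, 0.0], 'rvec': [1.5309, 2.0032, -0.8419], 'tvec': [0.2234, -0.3183, 1.5012]}
top {'intrinsics': [[478.7596, 0.0, 274.5723], [0.0, 478.7596, 206.183], [0.0, 0.0, 1.0]], 'dist_coeffs': [0.0407, 0.0, 0.0, 0.0, 0.0], 'rvec': [2.1294, -2.1033, 0.2185], 'tvec': [-0.0719, 0.5358, 1.3693]}
{'time': 0.1, 'q': array([ 1.20280217e+00,  2.17697554e-01,  1.61477658e+00,  1.75178371e-05,
        1.31124975e+00, -1.12209822e-01]), 'dq': array([ 0.00072614, -0.00333665, -0.0046445 , -0.00048066, -0.00014958,
        0.00102195]), 'joint_torque': array([-1.27496736e-03, -3.98075616e+01, -3.04967988e+01, -2.00430404e-04,
        4.23060585e-03, -5.78779158e-08]), 'eef_pos': array([0.1578474 , 0.60399739, 0.23008562]), 'tcp_rot': array([-2.61625387e-04,  1.27545974e-01,  9.91832087e-01, -1.03303378e-03]), 'ft_force': array([-0.30955556,  0.09906059,  0.0489582 ]), 'torque': array([-0.01266308,  0.0438601 , -0.04003141]), 'gripper_width': 0.08553669480114082}
```

View pics/scene0.png

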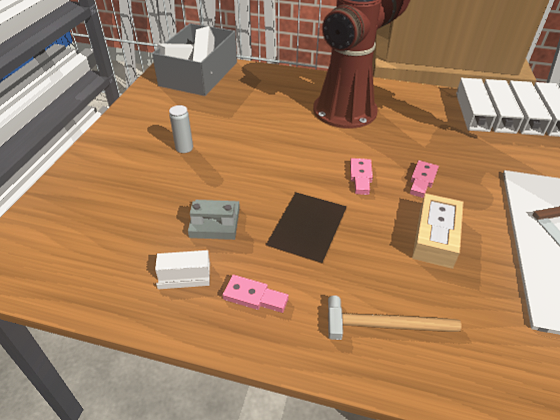

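View pics/top0.png

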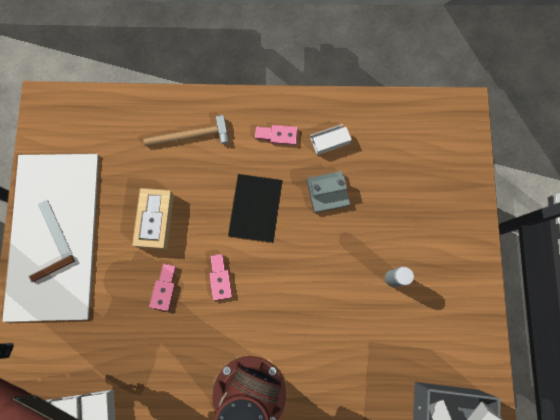

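The insert-like objects in the top view are the grey one in the plywood block (151,217) and three pink ones at (276,134), (165,288) and (220,278). By the description I choose the grey one, and I'll check it in a close crop.

```bash
cat > h.py <<'E'
import cv2, numpy as np
from cell import manip
def cam(n):
    i=manip.camera_info(n); return [np.array(i[k],float) for k in("intrinsics","dist_coeffs","rvec","tvec")]
def proj(n,P):
    K,d,r,t=cam(n); return cv2.projectPoints(np.array(P,float).reshape(-1,1,3),r,t,K,d)[0].reshape(-1,2)
def ray(n,uv):
    K,d,r,t=cam(n); R=cv2.Rodrigues(r)[0]
    p=cv2.undistortPoints(np.array(uv,float).reshape(-1,1,2),K,d).reshape(-1,2)
    D=np.c_[p,np.ones(len(p))]@R; return -R.T@t, D
def onz(n,uv,z):
    c,D=ray(n,uv); return c+D*((z-c[2])/D[:,2])[:,None]
def tri(us,ut):
    c1,D1=ray("scene",us); c2,D2=ray("top",ut); out=[]
    for a,b in zip(D1,D2):
        a=a/np.linalg.norm(a);b=b/np.linalg.norm(b)
        s=np.linalg.lstsq(np.c_[a,-b],c2-c1,rcond=None)[0]
        p,q=c1+a*s[0],c2+b*s[1]; out.append([*((p+q)/2),np.linalg.norm(p-q)])
    return np.array(out)
def crop(src,out,x,y,w,h,k):
    im=cv2.imread(src)[y:y+h,x:x+w]; cv2.imwrite(out,cv2.resize(im,None,fx=k,fy=k,interpolation=cv2.INTER_CUBIC))
E
python3 - <<'E'
from h import *
crop("pics/top0.png","pics/t_tray.png",120,180,64,75,8)
crop("pics/scene0.png","pics/s_tray.png",405,185,70,85,7)
crop("pics/top0.png","pics/t_hold.png",296,160,66,60,9)
crop("pics/scene0.png","pics/s_hold.png",180,190,66,55,10)
for n in("scene","top"): print(proj(n,[[0,0,0],[.5,0,0],[.5,.3,0],[0.158,.605,.231]]).round())
E
```

```text
[[345. 110.]
 [314. 214.]
 [437. 238.]
 [592.  98.]]
[[249. 395.]
 [253. 221.]
 [155. 220.]
 [ -5. 342.]]
```

View pics/t_tray.png

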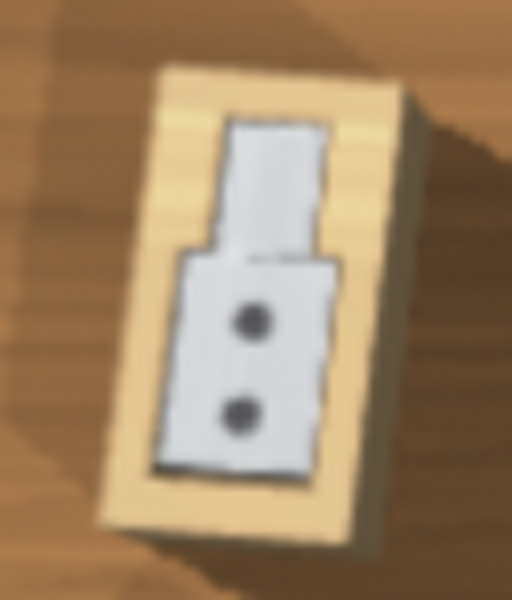

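View pics/s_tray.png

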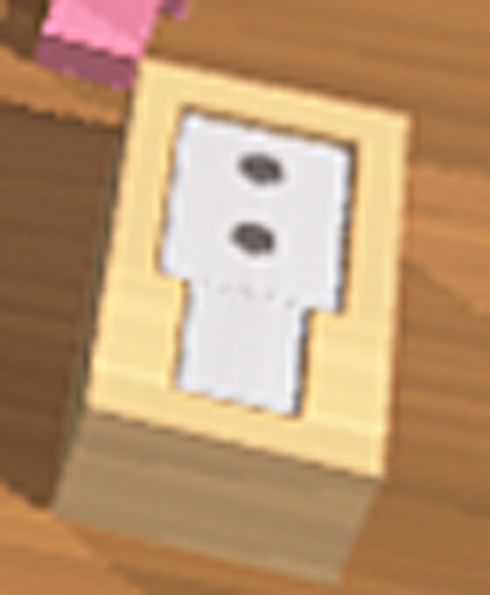

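View pics/t_hold.png

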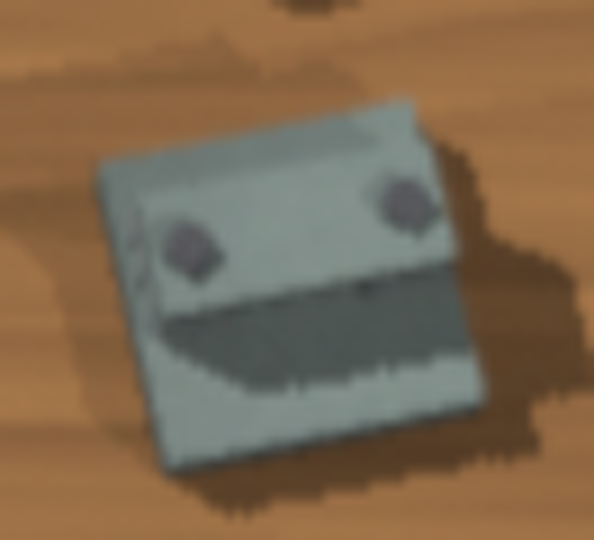

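View pics/s_hold.png

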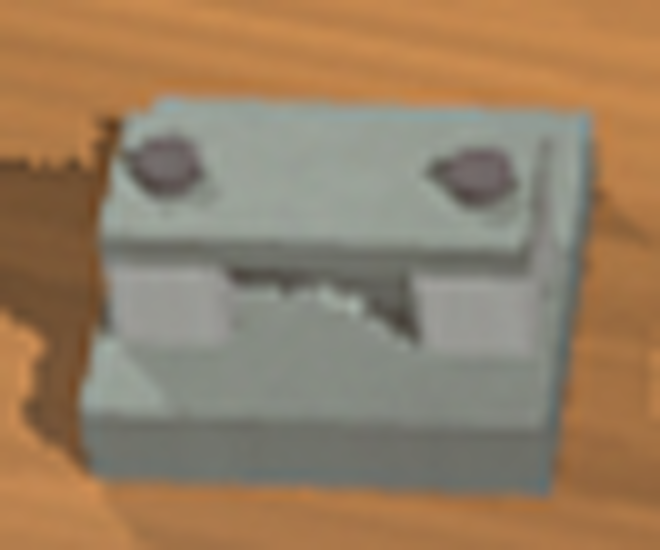

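The close crop confirms the choice: grey metal, two dark marks, lying flush in the block with its tongue towards world +x. Next I triangulate the corners.

Run:
```python
from h import *
np.set_printoptions(precision=4,suppress=True)
f=lambda L,k,o:(np.array(L,float)+.5)/k-.5+np.array(o)
print("campos",ray("top",[[0,0]])[0],ray("scene",[[0,0]])[0])
tt=f([(160,65),(405,82),(350,545),(98,523),(228,122),(330,122),(310,475),(158,465),(254,322),(240,416)],8,(120,180))
ss=f([(383,478),(90,408),(143,60),(410,115),(298,415),(178,385),(185,112),(352,145),(254,238),(261,168)],7,(405,185))
p=tri(ss,tt); print("tray/insert\n",p)
T=p[:4]; c=T[:,:3].mean(0); print("tray ctr",c,"yaw",np.arctan2(*(T[0]+T[1]-T[2]-T[3])[[1,0]]),"len",np.linalg.norm((T[0]+T[1]-T[2]-T[3])[:2])/2,"w",np.linalg.norm((T[0]+T[3]-T[1]-T[2])[:2])/2)
I=p[4:8];print("ins tip",(I[0]+I[1])/2,"end",(I[2]+I[3])/2,"yaw",np.arctan2(*(I[0]+I[1]-I[2]-I[3])[[1,0]]))
# holder: entryL,entryR,exitL? bolts, 
ht=f([(98,160),(410,100),(190,250),(408,205)],9,(296,160))
hs=f([(548,430),(85,412),(478,178),(165,165)],10,(180,190))
h=tri(hs,ht);print("holder exitL exitR boltL boltR\n",h)
e=onz("top",f([(165,470),(485,402),(98,160),(410,100)],9,(296,160)),.024);print("entry/exit corners top@.024\n",e)
print("mat",onz("top",[[237,175],[282,180],[271,242],[229,237]],.003))
print("others off,can,pinks(top,approx)",onz("top",[[330,139],[400,277],[220,278],[165,288],[276,134],[222,129],[147,141]],.02))
```

```text
campos [ 0.2504 -0.0623  1.4493] [1.314  0.1169 0.8152]
tray/insert
 [[0.5876 0.3365 0.0551 0.0031]
 [0.5824 0.2465 0.055  0.0007]
 [0.4092 0.257  0.0536 0.0008]
 [0.416  0.3473 0.0559 0.0021]
 [0.5665 0.3109 0.0536 0.002 ]
 [0.5664 0.2729 0.0564 0.0011]
 [0.4345 0.2722 0.0552 0.0017]
 [0.4374 0.3274 0.0562 0.0015]
 [0.4909 0.2962 0.055  0.0019]
 [0.4559 0.2985 0.0552 0.0028]]
tray ctr [0.4988 0.2969 0.0549] yaw -0.06187964229214135 len 0.17273267984962867 w 0.09032611820097294
ins tip [0.5665 0.2919 0.055  0.0015] end [0.436  0.2998 0.0557 0.0016] yaw -0.06066413063211217
holder exitL exitR boltL boltR
 [[ 0.6347 -0.1629  0.025   0.0012]
 [ 0.6575 -0.2697  0.0243  0.0009]
 [ 0.5944 -0.1912  0.062   0.0022]
 [ 0.6106 -0.2634  0.0627  0.002 ]]
entry/exit corners top@.024
 [[ 0.5271 -0.1847  0.024 ]
 [ 0.5519 -0.2929  0.024 ]
 [ 0.6348 -0.1623  0.024 ]
 [ 0.6574 -0.2693  0.024 ]]
mat [[ 0.6451  0.0531  0.003 ]
 [ 0.6309 -0.0876  0.003 ]
 [ 0.4361 -0.0558  0.003 ]
 [ 0.4498  0.0721  0.003 ]]
others off,can,pinks(top,approx) [[ 0.761  -0.2366  0.02  ]
 [ 0.3351 -0.438   0.02  ]
 [ 0.3253  0.0931  0.02  ]
 [ 0.2947  0.253   0.02  ]
 [ 0.7753 -0.0671  0.02  ]
 [ 0.7894  0.1029  0.02  ]
 [ 0.7462  0.3351  0.02  ]]
```

Everything agrees with the given sizes: block 172.7 x 90.3 mm, top at 54.9 mm, and seat 24.6 mm above the bench. Next comes the press.

```bash
cat >> h.py <<'E'
from scipy.spatial.transform import Rotation as Ro
def Rz(a): return Ro.from_euler('z',a).as_matrix()
def quat(R): q=Ro.from_matrix(R).as_quat(); return [q[3],q[0],q[1],q[2]]
def tool(Rins):  # tool z = -ins z, tool y = ins y
    return quat(Rins@np.diag([-1.,1,-1]))
TR=np.array([.4928,.2973,0]); TY=-.0615
HO=np.array([.5674,-.2335,0]); HY=.213
MA=np.array([.540,-.005,0])
def inf(o,yaw,p): return o+Rz(yaw)@np.array(p,float)
def tilt(a): return Rz(TY)@Ro.from_euler('y',-a).as_matrix() # x up
def st(m=""):
    s=manip.read_state(); print(m,"t%.2f"%s["time"],s["eef_pos"].round(4),"F",s["ft_force"].round(1),"w%.4f"%s["gripper_width"])
def shot(n,k): cv2.imwrite(f"pics/{n}{k}.png",manip.snapshot(n)[:,:,::-1])
E
python3 - <<'E'
from h import *
q=tool(Rz(TY))
print(manip.solve_ik(inf(TR,TY,[-.04,0,.08]),q), manip.solve_ik(inf(HO,HY,[-.045,0,.03]),tool(Rz(HY))), manip.solve_ik(inf(TR,TY,[.05,0,.08]),tool(tilt(np.radians(28)))))
manip.movep(inf(TR,TY,[-.04,0,.10]),q); st()
manip.grasp(40); st("shut")
print(manip.move_linear(inf(TR,TY,[-.04,0,.066]),.1,contact_N=10)); st()
print(manip.move_linear(inf(TR,TY,[-.04,0,.036]),.03,contact_N=25)); st("pressed")
manip.wait(.2)
manip.move_linear(inf(TR,TY,[-.04,0,.12]),.1); st("up")
manip.movep(inf(TR,TY,[-.12,-.12,.22]),q)
manip.wait(.1);shot("top",1);shot("scene",1)
crop("pics/top1.png","pics/t_tray1.png",110,170,80,90,6)
crop("pics/scene1.png","pics/s_tray1.png",400,175,80,95,6); st()
E
```

```text
[ 4.55444834e-01  2.26920690e-01  1.91411129e+00 -4.44089210e-16
  1.00056067e+00 -1.05385149e+00] [-5.56266510e-01  3.68360061e-01  1.84635703e+00 -4.44089210e-16
  9.26875563e-01 -2.34006284e+00] [ 0.50833301  0.20790127  2.02243499 -0.50741686  0.54828962 -0.61293288]
 t1.73 [0.4529 0.3006 0.1005] F [-0.2 -0.2 -0.1] w0.0853
shut t2.50 [0.4529 0.2997 0.1   ] F [-0.6 -0.2 -0.8] w0.0001
False
 t2.99 [0.4525 0.2996 0.0655] F [ 0.3 -0.2  0.3] w0.0003
True
pressed t3.88 [0.4525 0.2996 0.0398] F [-2.6 -0.3  5.8] w0.0002
up t5.04 [0.4522 0.2994 0.1192] F [ 0.6 -0.  -1.2] w-0.0001
 t5.97 [0.3657 0.1853 0.2189] F [0.4 0.  0.6] w0.0000
```

View pics/t_tray1.png

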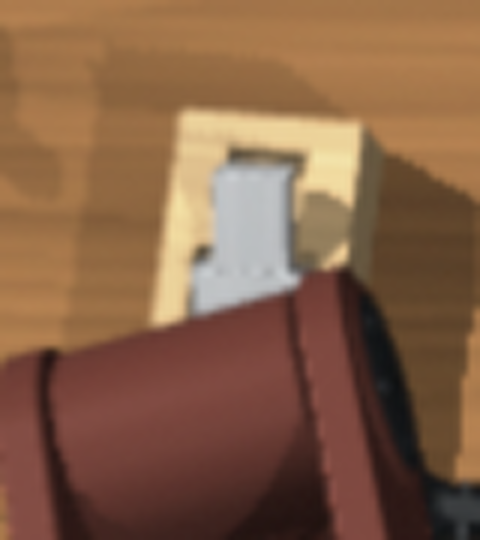

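View pics/s_tray1.png

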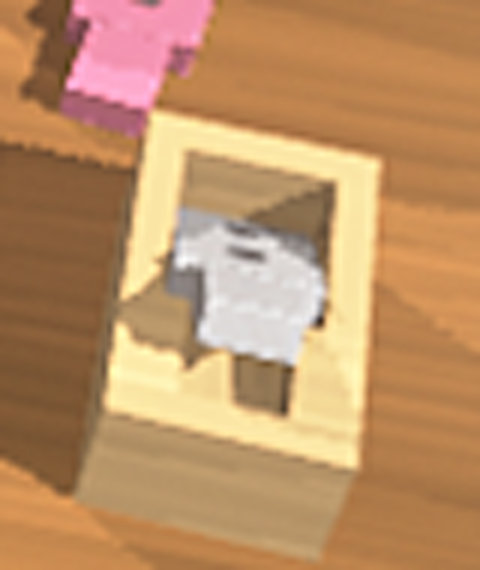

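Run:
```python
from h import *
im=cv2.imread("pics/scene1.png")[200:245,420:462].astype(float)
g=np.clip((im-150)*2.4,0,255).astype('uint8')
cv2.imwrite("pics/s_enh.png",cv2.resize(g,None,fx=13,fy=13,interpolation=cv2.INTER_CUBIC))
# model projection
for dx in (0,):
  a=np.radians(28); R=tilt(a)
  # insert underside on slope line through ridge (x=0,z=.036): centre s along slope
  for s in (.003,.008):
    o=inf(TR,TY,[0,0,.036])
    P=[o+R@np.array([s+x,y,z]) for x,y,z in [(.065,.018,.018),(.065,-.018,.018),(.065,.018,0),(.065,-.018,0)]]
    print(s,np.array(P).round(4).tolist(),proj("top",P).round(2).tolist(),proj("scene",P).round(2).tolist())
```

```text
0.003 [[0.5454, 0.3121, 0.0838], [0.5432, 0.2762, 0.0838], [0.5538, 0.3116, 0.0679], [0.5516, 0.2756, 0.0679]] [[144.88, 199.58], [157.26, 200.48], [146.66, 197.94], [158.88, 198.84]] [[451.88, 227.85], [435.02, 223.99], [449.69, 235.44], [432.94, 231.55]]
0.008 [[0.5498, 0.3118, 0.0862], [0.5476, 0.2759, 0.0862], [0.5582, 0.3113, 0.0703], [0.556, 0.2754, 0.0703]] [[144.86, 197.93], [157.25, 198.83], [146.64, 196.31], [158.88, 197.2]] [[452.05, 228.5], [435.11, 224.63], [449.85, 236.13], [433.02, 232.21]]
```

View pics/s_enh.png

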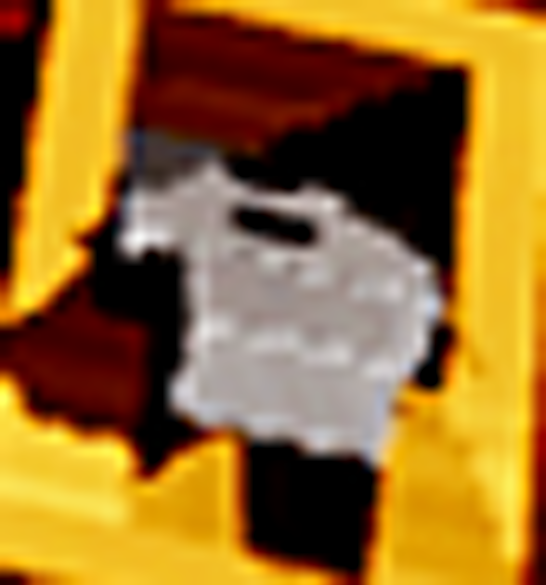

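The insert is tipped. The tip's lower edge sits at scene (433,230)–(449,235) and top (146,197)–(159,197), which fits the 28° model with the centre about 5 mm up the slope. Next I grip the tongue along the tilted normal.

Run:
```python
from h import *
print(tri([(432.8,230.5),(448.6,234.8)],[(158.9,197.0),(146.0,196.8)]).round(4))
R=tilt(np.radians(28)); q=tool(R); o=inf(TR,TY,[0,0,.036])
g=o+R@np.array([.005+.052,0,0.0]); a=g+R@np.array([0,0,.08])
print(g)
manip.ungrasp()
manip.movep(a+[0,0,.03],q); st()
manip.move_linear(a,.15); 
print(manip.move_linear(g,.08,contact_N=8)); st("at")
manip.grasp(90); st("grip")
manip.move_linear(manip.read_state()["eef_pos"]+[0,0,.12],.12); st("lift")
shot("top",2);shot("scene",2)
```

```text
[[5.556e-01 2.740e-01 7.500e-02 4.000e-04]
 [5.562e-01 3.104e-01 7.220e-02 4.300e-03]]
[0.54303287 0.29420678 0.06275988]
 t7.52 [0.5052 0.2961 0.1633] F [-0.4  0.   0.2] w0.0851
False
at t9.02 [0.5433 0.2945 0.0633] F [-0.4 -0.3 -0.2] w0.0853
grip t9.53 [0.543  0.2942 0.0632] F [-2.2 -0.2  2.6] w0.0340
lift t10.68 [0.5421 0.2937 0.1816] F [-1.2 -0.  -2.6] w0.0339
```

View pics/scene2.png

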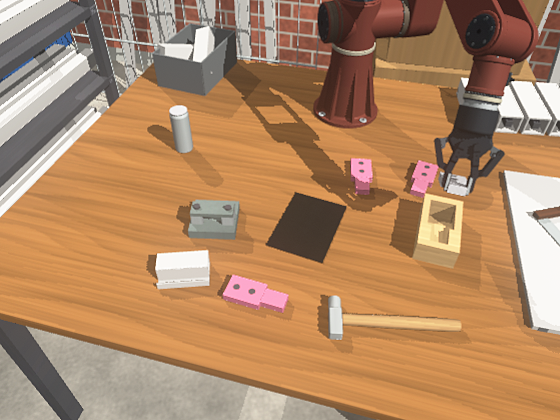

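The tongue is held and the pocket is empty. Next I lay it flat on the mat.

Run:
```python
from h import *
q=tool(Rz(HY)); p=inf(MA,HY,[.052,0,0])
print(manip.solve_ik(p+[0,0,.02],q))
manip.movep(p+[0,0,.16],q); st()
manip.move_linear(p+[0,0,.03],.12)
shot("scene",3); crop("pics/scene3.png","pics/s_m3.png",250,120,140,140,4)
print(manip.move_linear(p+[0,0,.003],.03,contact_N=4)); st("down")
```

```text
[-1.08609091e-01  4.08355692e-01  1.81400698e+00 -4.44089210e-16
  9.19229981e-01 -1.89240542e+00]
 t11.92 [0.5906 0.0067 0.1596] F [-0.3  0.2 -1.9] w0.0338
True
down t14.03 [0.5902 0.006  0.0033] F [-0.6 -0.6  4.5] w0.0337
```

View pics/s_m3.png

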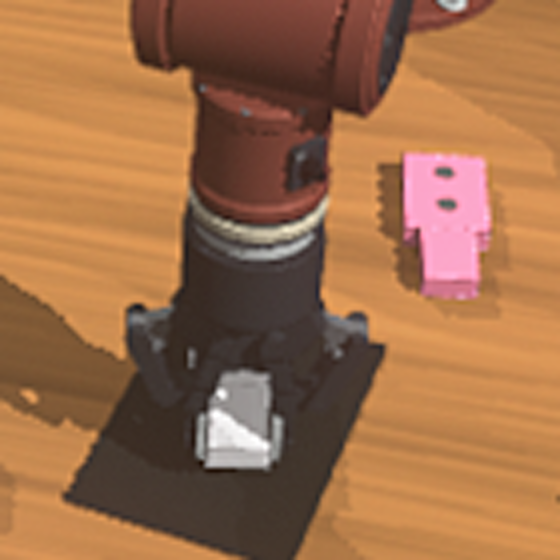

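Contact came at the expected height. I release, rise clear and look.

Run:
```python
from h import *
manip.ungrasp(); manip.wait(.1)
p=manip.read_state()["eef_pos"]
manip.move_linear(p+[0,0,.09],.12); st("up")
manip.movep([.40,.22,.25],tool(Rz(HY))); manip.wait(.3)
shot("top",4);shot("scene",4); st()
crop("pics/top4.png","pics/t4.png",215,165,80,90,6)
crop("pics/scene4.png","pics/s4.png",260,185,95,80,6)
```

```text
up t15.59 [0.5876 0.0063 0.0908] F [-0.5  0.4  1. ] w0.0851
 t17.23 [0.4002 0.2197 0.2497] F [ 0.1 -0.2 -0.8] w0.0857
```

View pics/t4.png

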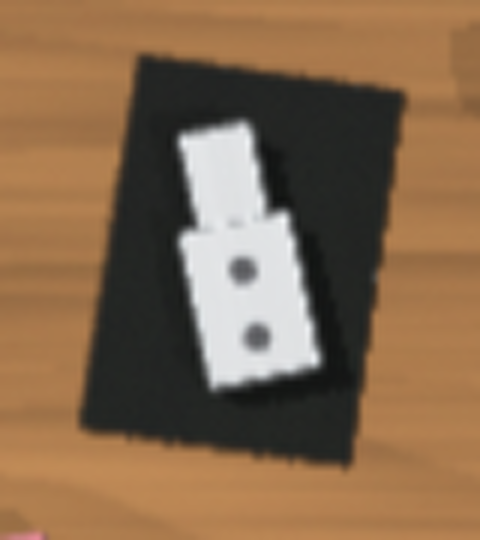

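View pics/s4.png

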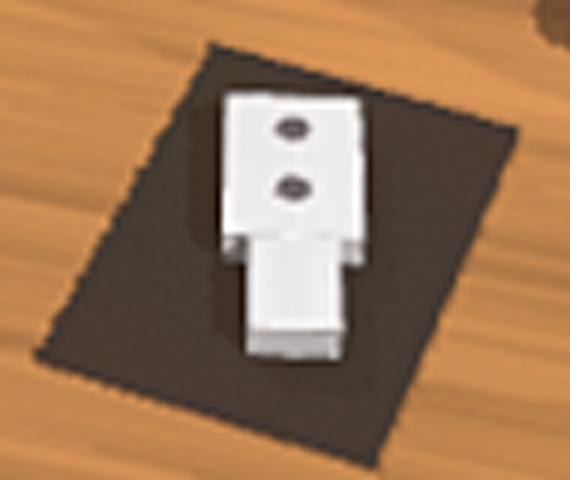

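Run:
```python
from h import *
f=lambda L,k,o:(np.array(L,float)+.5)/k-.5+np.array(o)
p=tri(f([(345,330),(247,330),(225,93),(360,97)],6,(260,185)),f([(180,133),(248,122),(320,365),(212,390)],6,(215,165)))
print(p.round(4)); t=(p[0]+p[1])/2; e=(p[2]+p[3])/2; d=(t-e)[:2]
print("ctr",((t+e)/2).round(4),"yaw",np.arctan2(d[1],d[0]),"len",np.linalg.norm(d))
c,yw=np.array([*((t+e)/2)[:2],0]),np.arctan2(d[1],d[0])
for F in (1,-1): print(manip.solve_ik(inf(c,yw,[-.045,0,.02]),quat(Rz(yw)@np.diag([-F,F,-1.]))),manip.solve_ik(inf(HO,HY,[-.045,0,.03]),quat(Rz(HY)@np.diag([-F,F,-1.]))))
```

```text
[[ 6.029e-01  2.720e-02  2.260e-02  3.000e-04]
 [ 6.101e-01 -8.500e-03  1.970e-02  2.700e-03]
 [ 4.841e-01 -4.710e-02  2.160e-02  2.400e-03]
 [ 4.707e-01  7.500e-03  2.090e-02  1.300e-03]]
ctr [ 0.5419 -0.0052  0.0212  0.0017] yaw 0.22236151105510066 len 0.13231468971420318
[-1.71409078e-01  2.46709961e-01  2.03551636e+00 -4.44089210e-16
  8.59366335e-01 -1.96456692e+00] [-5.56266510e-01  3.68360061e-01  1.84635703e+00 -4.44089210e-16
  9.26875563e-01 -2.34006284e+00]
[-1.71409078e-01  2.46709961e-01  2.03551636e+00 -4.44089210e-16
  8.59366335e-01  1.17702574e+00] [-5.56266510e-01  3.68360061e-01  1.84635703e+00 -4.44089210e-16
  9.26875563e-01  8.01529817e-01]
```

The insert lies flat on the mat: top face at 21.2 mm against 21 expected, length 132 mm, centre (0.542, -0.005), yaw 0.22. I now take it by the wide end and lift.

```bash
cat >> h.py <<'E'
def tool2(R): return quat(R@np.diag([1.,-1,-1]))
E
python3 - <<'E'
from h import *
c=np.array([.5414,-.0052,0]); yw=.218
q=tool2(Rz(yw)); g=inf(c,yw,[-.045,0,0])
manip.movep(g+[0,0,.10],q)
manip.move_linear(g+[0,0,.03],.15)
print(manip.move_linear(g+[0,0,.0035],.06,contact_N=6)); st("at")
manip.grasp(90); st("grip")
manip.move_linear(manip.read_state()["eef_pos"]+[0,0,.09],.12); st("lift")
q=tool2(Rz(HY)); p=inf(HO,HY,[-.060-.045,0,.0935])
manip.movep(p,q); manip.wait(.1); st("pre")
shot("top",5);shot("scene",5)
crop("pics/top5.png","pics/t5.png",280,150,100,100,6)
crop("pics/scene5.png","pics/s5.png",170,140,100,100,6)
E
```

```text
False
at t20.67 [ 0.4971 -0.0149  0.0031] F [-0.5  0.2  0.2] w0.0853
grip t21.06 [ 0.4985 -0.0151  0.0045] F [-0.9 -1.2  5.5] w0.0535
lift t21.97 [ 0.4973 -0.0149  0.0934] F [-0.2 -0.5 -3.1] w0.0535
pre t23.02 [ 0.4649 -0.254   0.093 ] F [-1.6  0.7 -2.7] w0.0537
```

View pics/t5.png

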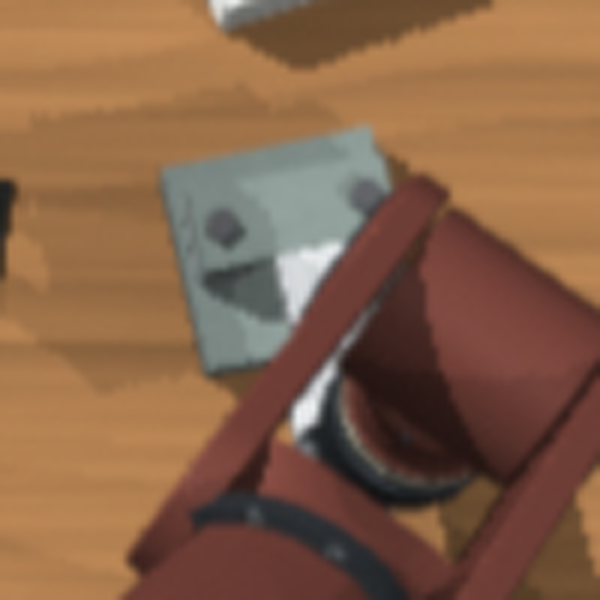

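View pics/s5.png

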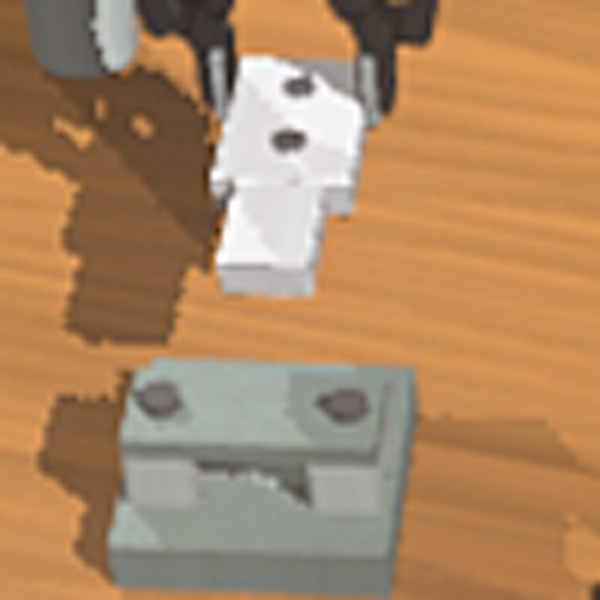

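Run:
```python
from h import *
e=manip.read_state()["eef_pos"]; o=np.array([e[0],e[1],0])
P=[inf(o,HY,[.045+x,y,e[2]-.0015+z]) for x,y,z in [(.065,-.018,.018),(.065,.018,.018),(.065,-.018,0),(.065,.018,0),(.015,-.028,.018),(.015,.028,.018)]]
print(((proj("scene",P)-[170,140]+.5)*6).round(0).tolist())
H=[inf(HO,HY,v) for v in [(.08,-.055,.024),(.08,.055,.024),(.057,-.055,.06),(.057,.055,.06),(.015,-.055,.06),(-.028,.055,.024),(.036,.037,.062),(.036,-.037,.062),(.057,-.023,.05),(.057,.023,.05)]]
print(((proj("scene",H)-[170,140]+.5)*6).round(0).tolist())
print(((proj("top",H)-[280,150]+.5)*6).round(0).tolist())
```

```text
[[217.0, 260.0], [310.0, 264.0], [222.0, 295.0], [313.0, 299.0], [213.0, 178.0], [352.0, 183.0]]
[[111.0, 547.0], [392.0, 559.0], [111.0, 441.0], [393.0, 452.0], [130.0, 366.0], [421.0, 369.0], [353.0, 409.0], [165.0, 401.0], [195.0, 462.0], [313.0, 467.0]]
[[372.0, 127.0], [163.0, 169.0], [392.0, 151.0], [178.0, 194.0], [412.0, 231.0], [208.0, 371.0], [222.0, 226.0], [367.0, 197.0], [327.0, 169.0], [238.0, 186.0]]
```

The held insert projects within 0.5 px of the prediction, and the holder within about 1 mm. Next I lower in front of the bridge and slide in.

Run:
```python
from h import *
A=lambda s,z: inf(HO,HY,[s-.045,0,z])
print(manip.move_linear(A(-.06,.029),.08,contact_N=6)); st("low")
print(manip.move_linear(A(-.012,.029),.06,contact_N=8)); st("slid")
hx=lambda: print("holder-frame centre",(Rz(-HY)@(manip.read_state()["eef_pos"]-HO)+[.045,0,-.0015]).round(4))
hx()
print(manip.move_linear(A(.008,.029),.02,contact_N=10)); st("home?"); hx()
shot("top",6);shot("scene",6)
crop("pics/scene6.png","pics/s6.png",170,160,90,90,6)
```

```text
False
low t24.08 [ 0.4653 -0.2561  0.0294] F [ 0.3  0.1 -2.4] w0.0541
False
slid t25.03 [ 0.5113 -0.2454  0.0287] F [ 0.3  0.8 -2.2] w0.0538
holder-frame centre [-0.0124  0.0003  0.0272]
True
home? t25.74 [ 0.5227 -0.2426  0.0278] F [ 0.3  0.4 -2.4] w0.0538
holder-frame centre [-0.0006  0.0006  0.0263]
```

View pics/s6.png

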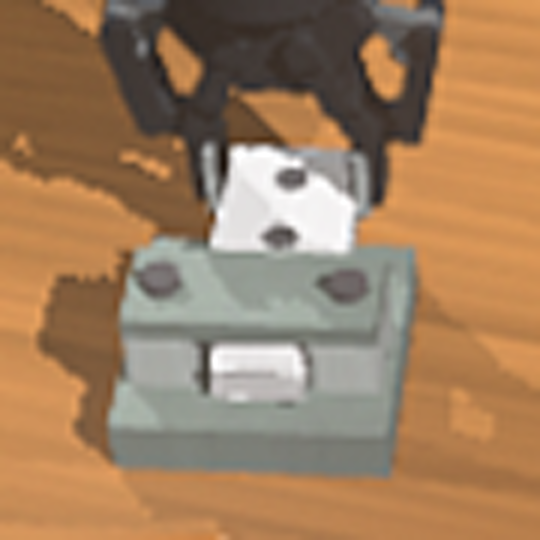

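Contact came at 0.6 mm before the computed home, with the tongue through under the bridge. I set it down, press once more, release and look.

Run:
```python
from h import *
hx=lambda: print("holder-frame centre",(Rz(-HY)@(manip.read_state()["eef_pos"]-HO)+[.045,0,-.0015]).round(4))
e=manip.read_state()["eef_pos"]
print(manip.move_linear(e-[0,0,.005],.02,contact_N=5)); st("seat"); hx()
e=manip.read_state()["eef_pos"]
print(manip.move_linear(e+Rz(HY)@[.006,0,0],.02,contact_N=12)); st("push"); hx()
manip.ungrasp(); manip.wait(.1); st("open")
e=manip.read_state()["eef_pos"]
manip.move_linear(e-Rz(HY)@[.02,0,0]+[0,0,.10],.12)
manip.movep([.40,.22,.25],tool2(Rz(HY))); manip.wait(.2); st()
shot("top",7);shot("scene",7)
crop("pics/top7.png","pics/t7.png",290,155,80,80,7)
crop("pics/scene7.png","pics/s7.png",170,170,80,75,7)
```

```text
True
seat t26.05 [ 0.5217 -0.242   0.0256] F [-1.7  1.1  4.6] w0.0540
holder-frame centre [-0.0015  0.0013  0.0241]
True
push t26.40 [ 0.5231 -0.2418  0.0257] F [-2.2 -0.3  3.8] w0.0534
holder-frame centre [-0.0001  0.0013  0.0242]
open t26.93 [ 0.522  -0.241   0.0245] F [ 0.4 -1.3 -0.1] w0.0852
 t29.92 [0.4004 0.2194 0.2497] F [-0.4 -0.1 -0.1] w0.0857
```

View pics/t7.png

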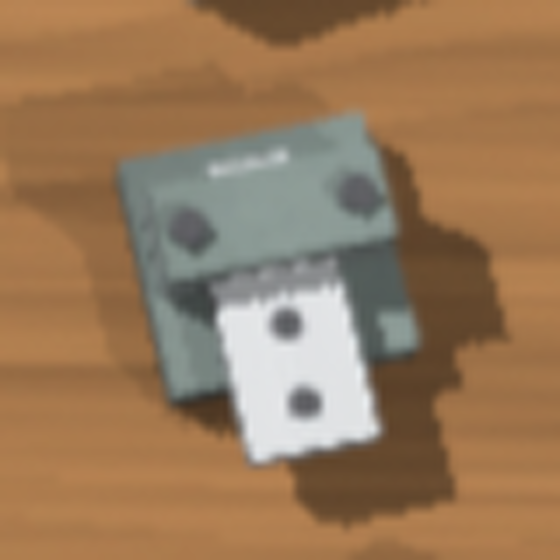

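View pics/s7.png

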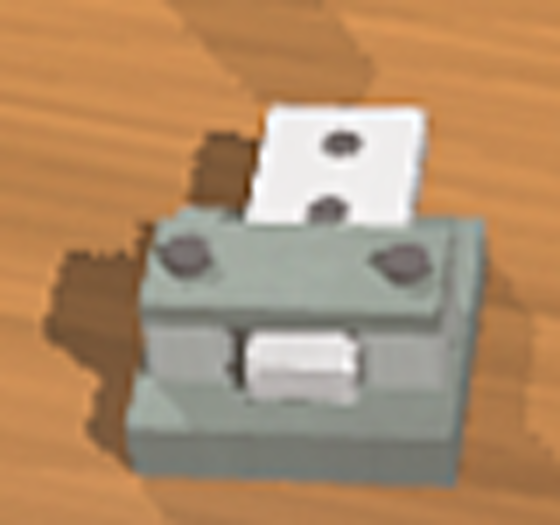

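View pics/scene7.png

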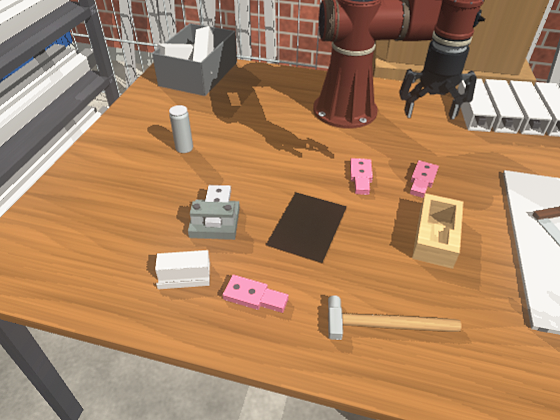

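Run:
```python
from h import *
f=lambda L,k,o:(np.array(L,float)+.5)/k-.5+np.array(o)
tt=f([(250,463),(380,437),(287,324),(305,403)],7,(290,155)); ss=f([(425,107),(267,105),(328,209),(342,143)],7,(170,170))
p=tri(ss,tt)
h=(p[:,:3]-HO)@Rz(HY); print(np.c_[h,p[:,3]].round(4))
h=(onz("top",tt,.042)-HO)@Rz(HY); print("top@.042",h.round(4))
h=(onz("scene",ss,.042)-HO)@Rz(HY); print("scene@.042",h.round(4))
P=lambda dx:[inf(HO,HY,[dx+x,y,.024+z]) for x,y,z in [(-.065,.028,.018),(-.065,-.028,.018),(.065,.018,.018),(.065,-.018,.018),(.065,.018,0),(.065,-.018,0),(.08,0,0)]]
print(((proj("scene",P(0))-[170,170]+.5)*7).round().tolist()); print(((proj("top",P(0))-[290,155]+.5)*7).round().tolist())
```

```text
[[-0.0655  0.0295  0.0433  0.0033]
 [-0.0652 -0.0279  0.0416  0.004 ]
 [-0.0097  0.0014  0.0435  0.0017]
 [-0.0448  0.0014  0.0431  0.0019]]
top@.042 [[-0.0654  0.031   0.042 ]
 [-0.0654 -0.0258  0.042 ]
 [-0.0095  0.002   0.042 ]
 [-0.0447  0.0022  0.042 ]]
scene@.042 [[-0.0672  0.0275  0.042 ]
 [-0.065  -0.0298  0.042 ]
 [-0.0114  0.0002  0.042 ]
 [-0.0461  0.0002  0.042 ]]
[[426.0, 112.0], [273.0, 106.0], [348.0, 368.0], [241.0, 364.0], [353.0, 405.0], [247.0, 401.0], [293.0, 435.0]]
[[257.0, 461.0], [385.0, 435.0], [213.0, 167.0], [294.0, 151.0], [209.0, 178.0], [289.0, 162.0], [242.0, 138.0]]
```

Run:
```python
from h import *
a=cv2.imread("pics/scene0.png").astype(int);b=cv2.imread("pics/scene7.png").astype(int)
for n,(x,y,w,h) in dict(hammer=(318,290,150,55),offcut=(150,245,65,48),can=(165,100,30,56)).items(): print(n,abs(a-b)[y:y+h,x:x+w].max())
manip.job_done()
```

```text
hammer 14
offcut 15
can 14
the job is handed in; nothing more can be done
```

The insert is home in the profile holder and the job is handed in; the last robot clock reading was about 30 s of the 69 s allowed. I pressed its wide end until it tipped, took it out by the tongue and laid it flat on the mat. I then took it again by the wide end, slid the tongue under the bridge until the shoulders stopped it, pressed once more and let go.

**Last checks**
- **Position:** triangulated after release, the insert's centre is within about 0.5 mm of home along the slide and about 1 mm off across it. The top face measured 42–43.5 mm above the bench, against 42 expected.
- **Fit:** the insert lies square to the holder's x, flat, same face up, with the tongue visible past the bridge.
- **Disagreement between views:** the two cameras differ by about 2 mm in position, which is within the calibration and the 5 mm and 7 mm limits.
- **Bystanders:** the hammer, off-cut and can look unchanged between the first and last scene pictures.
- **Robot:** the arm was clear of everything at hand-in.

No check failed.

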